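Lean the die plates on the bench board

TASK

Screw the knurled nut at the end of the low wooden board down clockwise until it stops tight before anything is leaned on the board; then take the widest and the narrowest die plate from the grooved block and lean them side by side against the front of the board (the side facing the robot). Each should stand with its foot edge on the bench about 3 to 4 cm out from the board and parallel to it, tilted back onto the board's top edge, wholly within the board's length, the two plates not overlapping and clear of the jar. Leave the medium plate in the block and do not knock the jar, bowl, beaker or tape roll about.

Things in the scene. Friction and masses are not known exactly. Their poses are not given: they have to be found in the camera images.
- board: low upright wooden board fixed to the bench, 18 thick (its x) x 400 long (its y) x 85 high. Origin: centre of its underside; its -x face (9 mm from the origin) is the front, which looks roughly at the robot. A 12 mm high steel foot plate, 60 x 100, lies centred at (-30, 265) mm in its frame and carries the stud and nut; a 30 x 30 x 12 lug centred at (-8, 205) joins it to the board's end. Place and yaw vary.
- nut (a joint): turn of the knurled nut about its upright stud, rad: grows as it turns clockwise seen from above, stops tight at 2.4 (starts 0.8 to 1.6). Rubbing torque about 0.06 N m. Its height does not change noticeably.
- nut_mid (a point): middle of the knurled steel nut: 38 mm diameter, 30 high, from 18 to 48 mm above the bench, with a 10 mm stud rising to 58 mm; this point is on the axis at 33 mm. Its z is up.
- rack: fixed wooden grooved block 180 (its x) x 140 (its y) x 38 high; three 13 mm wide grooves along its y at x = -60, 0, +60 mm, groove floor 8 mm above the bench, open at both ends. Origin: centre of its underside.
- wide_plate: flat aluminium die plate, 120 wide (its y) x 160 high (its z) x 10 thick (its x), with three rows of dark holes drawn on both faces, mass 0.52 kg give or take 30 %; starts upright in one of the rack's three grooves. Origin: centre of its foot edge face; z points up the plate. The same either way round. The widest of the three.
- medium_plate: flat aluminium die plate, 90 wide (its y) x 160 high (its z) x 10 thick (its x), with three rows of dark holes drawn on both faces, mass 0.39 kg give or take 30 %; starts upright in one of the rack's three grooves. Origin: centre of its foot edge face; z points up the plate. The same either way round. Stays in the rack.
- narrow_plate: flat aluminium die plate, 60 wide (its y) x 160 high (its z) x 10 thick (its x), with three rows of dark holes drawn on both faces, mass 0.26 kg give or take 30 %; starts upright in one of the rack's three grooves. Origin: centre of its foot edge face; z points up the plate. The same either way round. The narrowest of the three.
- jar: clear round jar with white lid, 60 diameter x 110 high, standing in front of the board, close to it, somewhere along its length. Origin: centre of its underside.
- bowl: brown bowl, 90 across the rim, 40 high. Origin: centre of its underside.
- beaker: small white cup, 52 across, 70 high, near the nut. Origin: centre of its underside.
- tape: black tape roll lying flat, 90 across, 25 high. Origin: centre of its underside.
There are look-alikes about, which are no part of the job. What is shaped like the narrow_plate but turquoise is not meant. Leave any orange look-alike of the wide_plate alone.

How it is judged:
By the outcome, as a careful person would: the job done as asked, in the order asked, and still so for the second after the job is handed in, with the robot touching nothing.
It also fails if it takes over 72 s, if anything falls off the work surface, if the arm or the gripper's body presses on something with over 40 N, if the wrist force passes 120 N, or if a joint passes its speed limit or range.

ROBOT

A 6-joint arm with a two-finger parallel gripper is mounted at the origin on the work surface. World frame = base frame: x ahead of the robot, y to its left, z up, the work surface at z = 0. Lengths are in m, angles in rad, forces in N, time in s.
With the tool pointing down it reaches from about 0.375 to 0.925 m from the base axis. Payload 5.7 kg.
Tool frame: the origin (TCP) lies at the very end of the fingers, on their centre line; the grasp point (between the pads) lies 19 mm behind it; z points along the fingers, y is the direction in which the jaws open and shut (so a half turn about z gives the same grasp; the last joint's range is limited). The gripper opens to 88 mm and grips with 3 to 60 N. Pads are 20 mm wide; open, the fingers measure 115 mm over their backs; the gripper's body (75 mm by 178 mm) begins 61 mm behind the grasp point.
Start: joints at [-1.385, 0.359, 1.51, -0, 1.272, -0.115], TCP at [0.178, -0.573, 0.201] pointing down, gripper open.
Joint ranges: [-2.97, 2.97], [-1.01, 2.36], [0.21, 2.38], [-0.96, 4.11], [0.2, 2.71], [-2.98, 2.98]. Speed limits (rad/s): [2.39, 2.39, 3.14, 3.14, 3.14, 3.14].

INTERFACE

Orientations are given as [roll, pitch, yaw] about the fixed x, y, z axes, in that order (R = Rz(yaw) Ry(pitch) Rx(roll)).
In Python, from workcell import r gives the robot as it stands. The module is installed in compiled form; this text tells all that it offers.
- The arm moves only by the shell command python3 -m jog 'ROWS' [FORCE]. ROWS is JSON, a list of rows, each an object with "hand": the opening, from -1 (shut) to 1 (fully open); "dp": the shift along the tool's x, y, z each as a share of 0.25 m, from -1 to 1, a list of three; "delta_rot": the turn, a rotation vector about the tool's x, y, z each as a share of 1.5 rad, from -1 to 1, a list of three. A call has 1 to 12 rows; each row shifts and turns the commanded pose from where the row before left it, along the tool's axes as they then stand; what a row does not reach is not made up. A row lasts 1/10 s, in which the tool goes at most 50 mm and 8.59 degrees, less where a joint would pass 70% of its speed; a pose out of reach is approached as far as the arm can. A call with a number of a shift or a turn outside -1 to 1 is refused whole. A call with a gripper value outside its range is refused whole. The fingers move at their own pace and stop on an object; FORCE is the grip in N (left out, the last holds). Time passes only in rows, so rows that do not move let the fingers close. It gives the time, the measured TCP pose, the force and the opening at its end, in the units of the state.
- r.observe(): the state, without advancing time (a new reading comes with each control period).
- r.grab_frame(name): name is "scene" or "side" or "wrist"; returns a dict with "pixels" (384x512x3 uint8, blue, green, red), "range_z" (384x512 float32, m along the optical axis (not along the pixel's ray), 0 where there is no reading), "vertical_fov" (degrees; the focal length in pixels is half the picture's height over the tangent of half this angle, whatever the lens; pixels are square), "cx", "cy" (the principal point, pixels), "rvec" (rotation vector, rad) and "tvec" (3), from world to camera coordinates, as OpenCV has them. Camera axes: x right, y down, z forward; pixel columns grow to the right and rows downward; lengths in m; the calibration is good to about 2 mm. A picture is of the moment at which its call begins.
- r.job_done(): hands the job in, once; it reports no verdict.
Trained networks look in a picture, given as the dict that the camera call returned (one of the last four; its "shot" number tells which), for a name from the list of things; names that differ only in an ending like _2 or _b are one class to them, and where a whole thing is asked for, a point or a joint stands for the part that bears it (a point fixed in the world has none). Each returns a list of dicts, best first, with "p" (0 to 1); they miss things now and then, are a little off and sometimes report something else, mostly with a low value. They report only what shows in the picture. A call takes as long as a camera call. They do not tell look-alikes from the thing itself.
- r.boxes_of(picture, label): "rect" ([left, top, width, height] in pixels, round what is visible of it).
The state is a dict: "clock": time; "joint_pos": joint angles; "qd": joint speeds; "effort": joint torques, N m; "position": TCP position; "eef_rot": TCP orientation; "ft_force": force on the tool from outside, world axes, zero at the start; "ft_torque": the same for the moment, N m; "width": opening from 0.0 (shut) to 1.0 (fully open).
Only numpy, scipy, OpenCV 4.12 (cv2) and the standard library are available. Lean on these libraries where they do the work, as an engineer would, in place of code of your own. Each camera call takes 0.05 s, during which the arm holds its last target. There are 200 camera calls.

## Working session

There is one attempt and no reset: what is moved stays moved. The work goes in short steps, Python scripts to look and compute and a shell command to move; the robot and the scene stay as the last step left them, time stands still between calls to the robot, and variables do not carry over. Pictures are saved under pics/ and viewed, about 8 in all and at most 12, crops included, and the job is handed in when it is done.

```bash
mkdir -p pics
cat > h.py <<'E'
import numpy as np, cv2
from workcell import r
def cam(f):
    h=f["pixels"].shape[0]; F=h/2/np.tan(np.radians(f["vertical_fov"])/2)
    R,_=cv2.Rodrigues(np.array(f["rvec"],float)); return F,R,np.array(f["tvec"],float).ravel()
def cloud(f):
    F,R,t=cam(f); z=f["range_z"]; v,u=np.mgrid[:z.shape[0],:z.shape[1]]
    P=np.dstack([(u-f["cx"])/F*z,(v-f["cy"])/F*z,z])
    W=(P-t)@R; W[z==0]=np.nan; return W
def proj(f,p):
    F,R,t=cam(f); c=np.atleast_2d(p)@R.T+t; return np.c_[c[:,0]/c[:,2]*F+f["cx"],c[:,1]/c[:,2]*F+f["cy"]]
E
python3 - <<'E'
from h import *
fs=[]
for n in("scene","side"):
    f=r.grab_frame(n); cv2.imwrite(f"pics/{n}0.png",f["pixels"]); W=cloud(f); np.save(f"{n}.npy",W)
    F,R,t=cam(f); print(n,"cam at",-R.T@t, "axis",R[2])
    for l in("board","nut","rack","wide_plate","medium_plate","narrow_plate","jar","bowl","beaker","tape"):
        for b in r.boxes_of(f,l)[:4]:
            if b["p"]<.2: continue
            x,y,w,h=map(int,b["rect"]); c=W[y:y+h,x:x+w].reshape(-1,3)
            print(l,round(b["p"],2),[x,y,w,h],np.round(np.nanmedian(c,0),3))
print(r.observe())
E
```

```text
scene cam at [ 0.95860668 -0.2281416   0.87866145] axis [-0.49588639  0.22714695 -0.8381533 ]
board 0.95 [246, 151, 147, 127] [ 0.587  0.107 -0.   ]
nut 0.53 [370, 155, 13, 13] [0.508 0.327 0.045]
rack 0.83 [140, 188, 59, 74] [ 0.521 -0.251  0.076]
wide_plate 0.97 [49, 191, 55, 78] [ 0.428 -0.454  0.012]
wide_plate 0.8 [126, 186, 65, 34] [ 0.463 -0.257  0.118]
medium_plate 0.92 [138, 210, 52, 39] [ 0.524 -0.266  0.093]
medium_plate 0.65 [298, 173, 22, 41] [0.551 0.089 0.083]
narrow_plate 0.95 [127, 134, 32, 37] [ 0.293 -0.256  0.079]
narrow_plate 0.8 [139, 169, 30, 27] [ 0.406 -0.253  0.137]
jar 0.97 [294, 171, 28, 42] [0.544 0.093 0.073]
bowl 0.86 [231, 165, 32, 29] [ 0.406 -0.02   0.012]
beaker 0.58 [347, 125, 19, 29] [0.417 0.321 0.038]
side cam at [0.13230469 1.2373268  0.80256437] axis [ 0.20795255 -0.83874304 -0.50325525]
board 0.83 [171, 157, 43, 126] [0.586 0.158 0.003]
nut 0.53 [192, 254, 16, 17] [0.5   0.347 0.035]
rack 0.95 [239, 154, 60, 25] [ 0.461 -0.203  0.033]
wide_plate 0.89 [282, 101, 25, 51] [ 0.413 -0.433  0.097]
wide_plate 0.82 [263, 111, 19, 59] [ 0.462 -0.263  
[... 506 characters left out ...]
e 0.46 [255, 181, 29, 21] [ 0.424 -0.057  0.024]
{'clock': 1.1, 'joint_pos': array([-1.38509568e+00,  3.58762050e-01,  1.51040887e+00,  1.31258368e-05,
        1.27256494e+00, -1.15086979e-01]), 'qd': array([ 0.00094356,  0.00042427,  0.00077093, -0.00144235, -0.00047341,
        0.00014322]), 'effort': array([ 1.33916521e-03, -5.15342474e+01, -2.71125931e+01,  6.78641209e-02,
        2.43951136e-02, -1.26660828e-05]), 'position': array([ 0.17775693, -0.57299866,  0.20054201]), 'eef_rot': array([-3.14145183e+00, -2.89087435e-05,  3.00783768e-01]), 'ft_force': array([-0.44670874,  0.57343154,  0.38656715]), 'ft_torque': array([0.0500028 , 0.02723136, 0.03796805]), 'width': 1.0025682466905326}
```

Run:
```python
import cv2
a=cv2.imread("pics/scene0.png")[100:300,30:430];b=cv2.imread("pics/side0.png")[80:300,140:360]
a=cv2.resize(a,None,fx=2,fy=2,interpolation=cv2.INTER_CUBIC)
cv2.imwrite("pics/s1.png",a);cv2.imwrite("pics/s2.png",cv2.resize(b,None,fx=2.7,fy=2.7,interpolation=cv2.INTER_CUBIC))
```

```text
(no output)
```

View pics/s1.png

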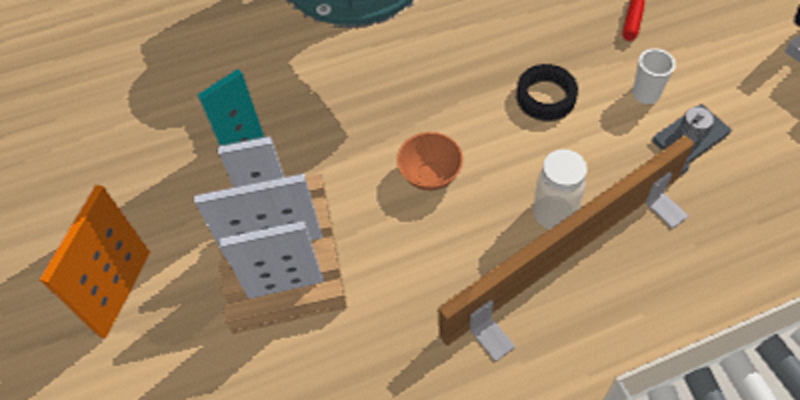

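View pics/s2.png

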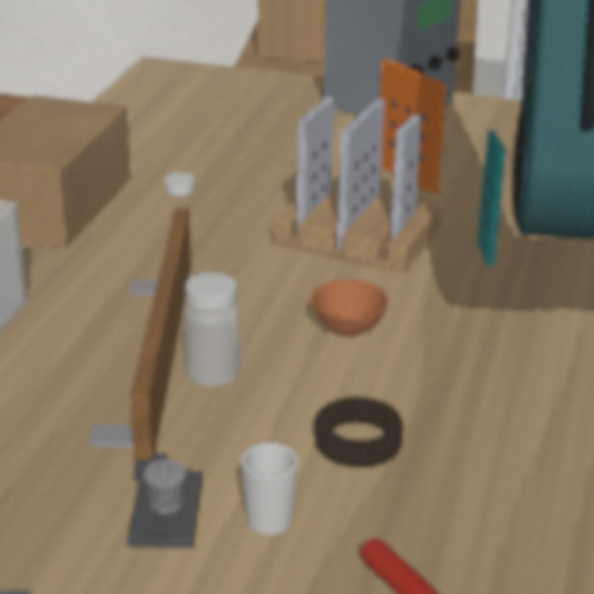

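Scene: wide plate is the grey middle one at about (158,203) (orange look-alike at (78,228)); narrow is the grey one nearest the robot at (154,180) (turquoise one at (143,152)); medium is at (163,232). The nut is at (377,160), beside the beaker at (357,138). The jar at (308,192) stands about mid-board.

Run:
```python
import numpy as np,cv2
for n in("scene","side"):
    W=np.load(n+".npy").reshape(-1,3); W=W[~np.isnan(W[:,0])]
    def sel(x0,x1,y0,y1,z0,z1): return W[(W[:,0]>x0)&(W[:,0]<x1)&(W[:,1]>y0)&(W[:,1]<y1)&(W[:,2]>z0)&(W[:,2]<z1)]
    t=sel(.45,.75,-.12,.33,.079,.092)
    # board top: remove jar by line RANSAC-ish
    vx,vy,cx,cy=cv2.fitLine(t[:,:2].astype(np.float32),cv2.DIST_HUBER,0,.005,.001).ravel()
    for k in range(4):
        d=(t[:,0]-cx)*-vy+(t[:,1]-cy)*vx; m=abs(d)<.013
        vx,vy,cx,cy=cv2.fitLine(t[m][:,:2].astype(np.float32),cv2.DIST_L2,0,.005,.001).ravel()
    s=(t[m][:,0]-cx)*vx+(t[m][:,1]-cy)*vy; d=((t[:,0]-cx)*-vy+(t[:,1]-cy)*vx)[m]
    print(n,"board n",m.sum(),"ends",(cx+vx*s.min(),cy+vy*s.min()),(cx+vx*s.max(),cy+vy*s.max()),"len",np.ptp(s),"ang",np.degrees(np.arctan2(vy,vx)),"d pct",np.percentile(d,[2,50,98]),"z",np.median(t[m][:,2]))
    def circ(name,p):
        if len(p)>4:
            c,rad=cv2.minEnclosingCircle(p[:,:2].astype(np.float32)); print(" ",name,len(p),np.round(c,4),round(rad,4),"med",np.round(np.median(p,0),4))
    circ("jar",sel(.46,.60,.04,.16,.105,.118))
    circ("nuttop",sel(.45,.56,.28,.40,.044,.053)); circ("stud",sel(.45,.56,.28,.40,.054,.064));circ("nut all",sel(.45,.56,.28,.40,.022,.053))
    circ("beaker",sel(.36,.46,.27,.38,.06,.076));circ("tape",sel(.28,.42,.1,.26,.018,.03));circ("bowl",sel(.34,.48,-.12,.04,.034,.046))
    p=sel(.3,.65,-.36,-.15,.158,.18)
    k=p[:,:2].astype(np.float32)
    for a,b in((.36,.435),(.435,.495),(.495,.58)):
        q=p[(p[:,0]>a)&(p[:,0]<b)]
        if len(q)>8: print("  plate",len(q),cv2.minAreaRect(q[:,:2].astype(np.float32)),np.median(q[:,2]))
    q=sel(.3,.65,-.4,-.1,.03,.043)
    print("  rack",cv2.minAreaRect(q[:,:2].astype(np.float32)))
```

```text
scene board n 1140 ends (np.float64(0.5513426573357145), np.float64(0.27925494584386534)) (np.float64(0.6488636396234762), np.float64(-0.10765213325077702)) len 0.3990080671660252 ang -75.85311 d pct [-0.00939577  0.00016826  0.00833676] z 0.08358514725793822
  jar 315 [0.5398 0.0994] 0.0271 med [0.5404 0.0986 0.1087]
  nuttop 108 [0.5077 0.3343] 0.0201 med [0.5089 0.3324 0.047 ]
  stud 9 [0.5062 0.3369] 0.005 med [0.5049 0.3354 0.0562]
  nut all 186 [0.5067 0.3338] 0.0206 med [0.5109 0.328  0.0451]
  beaker 121 [0.4105 0.3186] 0.0267 med [0.4105 0.3179 0.0667]
  tape 372 [0.3593 0.1773] 0.0471 med [0.3631 0.1761 0.0232]
  bowl 184 [ 0.4207 -0.0304] 0.0455 med [ 0.4106 -0.0282  0.0377]
  plate 150 ((0.40338483452796936, -0.24814970791339874), (0.05901920795440674, 0.01202409341931343), 80.19886016845703) 0.16586954313457203
  plate 325 ((0.462273508310318, -0.25750237703323364), (0.1193627119064331, 0.013629491440951824), 81.59213256835938) 0.16614993122753946
  plate 258 ((0.5227366089820862, -0.260206401348114), (0.08998256921768188, 0.011814706027507782), 80.8131103515625) 0.16605
[... 658 characters left out ...]
86 0.3187] 0.0279 med [0.4079 0.3193 0.0677]
  tape 404 [0.3555 0.1771] 0.0477 med [0.3565 0.1834 0.0255]
  bowl 171 [ 0.4172 -0.0332] 0.0486 med [ 0.4195 -0.0441  0.0394]
  plate 47 ((0.3997509181499481, -0.24943551421165466), (0.07058604061603546, 0.011712910607457161), 82.77342224121094) 0.16774638967092692
  plate 90 ((0.46053117513656616, -0.2555178999900818), (0.120463065803051, 0.013704358600080013), 80.72164916992188) 0.1682331412172297
  plate 70 ((0.5210506916046143, -0.2596853971481323), (0.09608566015958786, 0.013441544957458973), 82.23194122314453) 0.16727166378021124
  rack ((0.4284878373146057, -0.24930620193481445), (0.1486603170633316, 0.2514156997203827), 80.84398651123047)
```

```bash
cat > to.py <<'E'
# remaining shift (tool axes, units of .25 m) and turn (tool axes, units of 1.5 rad) to a target: x y z yaw tilt
import sys; from h import *; from scipy.spatial.transform import Rotation as Ro
a=list(map(float,sys.argv[1:])); o=r.observe(); R=Ro.from_euler("xyz",o["eef_rot"])
d=R.inv().apply(np.array(a[:3])-o["position"]); print("pos",np.round(o["position"],4),"rpy",np.round(o["eef_rot"],4),"q",np.round(o["joint_pos"],2),"t",o["clock"])
print("dp",np.round(d/.25,4),"rows>=",np.linalg.norm(d)/.05)
if len(a)>3:
    T=Ro.from_euler("z",a[3])*Ro.from_euler("x",np.pi)*Ro.from_euler("x",a[4] if len(a)>4 else 0)
    v=(R.inv()*T).as_rotvec(); print("rot",np.round(v/1.5,4),"rows>=",np.linalg.norm(v)/.15, "dp in turned axes",np.round(T.inv().apply(np.array(a[:3])-o["position"])/.25,4))
print("F",np.round(o["ft_force"],2),"M",np.round(o["ft_torque"],3),"w",o["width"])
E
R='{"hand":1,"dp":[0.138,-0.14,-0.017],"delta_rot":[0,0,0]}'
python3 -m jog '[{"hand":1,"dp":[0.138,-0.14,-0.017],"delta_rot":[0,0,0]},{"hand":1,"dp":[0.138,-0.14,-0.017],"delta_rot":[0,0,0]},{"hand":1,"dp":[0.138,-0.14,-0.017],"delta_rot":[0,0,0]},{"hand":1,"dp":[0.138,-0.14,-0.017],"delta_rot":[0,0,0]},{"hand":1,"dp":[0.138,-0.14,-0.017],"delta_rot":[0,0,0]},{"hand":1,"dp":[0.138,-0.14,-0.017],"delta_rot":[0,0,0]},{"hand":1,"dp":[0.138,-0.14,-0.017],"delta_rot":[0,0,0]},{"hand":1,"dp":[0.138,-0.14,-0.017],"delta_rot":[0,0,0]},{"hand":1,"dp":[0.138,-0.14,-0.017],"delta_rot":[0,0,0]},{"hand":1,"dp":[0.138,-0.14,-0.017],"delta_rot":[0,0,0]},{"hand":1,"dp":[0.138,-0.14,-0.017],"delta_rot":[0,0,0]},{"hand":1,"dp":[0.138,-0.14,-0.017],"delta_rot":[0,0,0]}]'
python3 to.py 0.5045 0.3355 0.16 1.5
```

```text
clock: 2.3
position: [0.4494, -0.0473, 0.2521]
eef_rot: [3.141, -0.001, 0.301]
ft_force: [0.3, -1.7, 0.9]
width: 0.998
pos [ 0.4494 -0.0473  0.2521] rpy [ 3.141e+00 -8.000e-04  3.008e-01] q [-0.26  0.09  1.74 -0.    1.31  1.01] t 2.3
dp [ 0.664  -1.3974  0.3682] rows>= 7.9516683130945784
rot [ 7.000e-04 -2.000e-04 -7.994e-01] rows>= 7.994449461533625 dp in turned axes [1.543  0.1116 0.3685]
F [ 0.28 -1.69  0.87] M [ 0.008 -0.04   0.002] w 0.9979492723584018
```

Tracking is good.

```bash
python3 -m jog '[{"hand":1,"dp":[0.074,-0.155,0.041],"delta_rot":[0,0,0]},{"hand":1,"dp":[0.074,-0.155,0.041],"delta_rot":[0,0,0]},{"hand":1,"dp":[0.074,-0.155,0.041],"delta_rot":[0,0,0]},{"hand":1,"dp":[0.074,-0.155,0.041],"delta_rot":[0,0,0]},{"hand":1,"dp":[0.074,-0.155,0.041],"delta_rot":[0,0,0]},{"hand":1,"dp":[0.074,-0.155,0.041],"delta_rot":[0,0,0]},{"hand":1,"dp":[0.074,-0.155,0.041],"delta_rot":[0,0,0]},{"hand":1,"dp":[0.074,-0.155,0.041],"delta_rot":[0,0,0]},{"hand":1,"dp":[0.074,-0.155,0.041],"delta_rot":[0,0,0]}]' >/dev/null
python3 -m jog '[{"hand":0.15,"dp":[0,0,0],"delta_rot":[0,0,-0.1]},{"hand":0.15,"dp":[0,0,0],"delta_rot":[0,0,-0.1]},{"hand":0.15,"dp":[0,0,0],"delta_rot":[0,0,-0.1]},{"hand":0.15,"dp":[0,0,0],"delta_rot":[0,0,-0.1]},{"hand":0.15,"dp":[0,0,0],"delta_rot":[0,0,-0.1]},{"hand":0.15,"dp":[0,0,0],"delta_rot":[0,0,-0.1]},{"hand":0.15,"dp":[0,0,0],"delta_rot":[0,0,-0.1]},{"hand":0.15,"dp":[0,0,0],"delta_rot":[0,0,-0.1]},{"hand":0.15,"dp":[0,0,0],"delta_rot":[0,0,0]}]'
python3 to.py 0.5045 0.3355 0.022 1.5
python3 - <<'E'
from h import *
f=r.grab_frame("wrist"); cv2.imwrite("pics/w1.png",f["pixels"]); W=cloud(f).reshape(-1,3); W=W[~np.isnan(W[:,0])]
F,R,t=cam(f); print("cam",-R.T@t,R[2])
m=(abs(W[:,0]-.505)<.04)&(abs(W[:,1]-.335)<.04)
for a,b in((.042,.052),(.053,.064)):
    p=W[m&(W[:,2]>a)&(W[:,2]<b)]
    if len(p)>4: print(len(p),cv2.minEnclosingCircle(p[:,:2].astype(np.float32)),np.median(p,0))
print(proj(f,[.5045,.3355,.048]))
E
```

```text
clock: 4.1
position: [0.5044, 0.3332, 0.1593]
eef_rot: [-3.142, -0.0, 1.502]
ft_force: [-0.2, 0.5, -0.2]
width: 0.576
pos [0.5044 0.3332 0.1593] rpy [-3.1415e+00 -1.0000e-04  1.5021e+00] q [0.47 0.4  1.55 0.   1.19 0.54] t 4.1
dp [ 9.100e-03 -3.000e-04  5.494e-01] rows>= 2.747282376037825
rot [-0.     -0.0001  0.0014] rows>= 0.014318830756739082 dp in turned axes [ 9.200e-03 -3.000e-04  5.494e-01]
F [-0.25  0.47 -0.23] M [-0.082 -0.11   0.015] w 0.5760213975380546
cam [0.50860647 0.40472958 0.34387182] [-0.01818571 -0.26406735 -0.96433278]
956 ((0.5024231672286987, 0.33537840843200684), 0.019996756687760353) [0.50257841 0.33735445 0.04817799]
84 ((0.5028024911880493, 0.33485814929008484), 0.004807582590728998) [0.50250544 0.33562893 0.05833958]
[[256.1298804  180.74668503]]
```

View pics/w1.png

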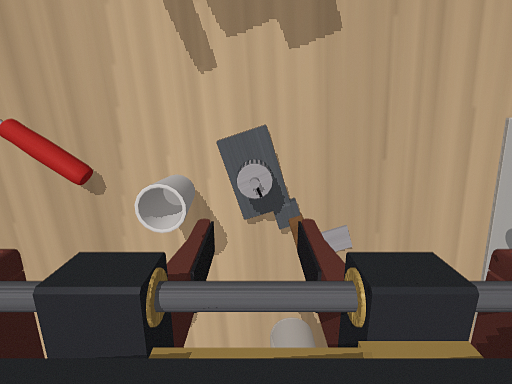

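Wrist view: the nut is centred between the fingers at (255,180). The beaker at (162,205) is clear to the left, and the board end and lug at (288,213) are to the right.

```bash
python3 -m jog '[{"hand":0.15,"dp":[0.009,-0.004,0.109],"delta_rot":[0,0,0]},{"hand":0.15,"dp":[0,0,0.11],"delta_rot":[0,0,0]},{"hand":0.15,"dp":[0,0,0.11],"delta_rot":[0,0,0]},{"hand":0.15,"dp":[0,0,0.11],"delta_rot":[0,0,0]},{"hand":0.15,"dp":[0,0,0.11],"delta_rot":[0,0,0]},{"hand":0.15,"dp":[0,0,0],"delta_rot":[0,0,0]}]' 
python3 -m jog '[{"hand":-1,"dp":[0,0,0],"delta_rot":[0,0,0]},{"hand":-1,"dp":[0,0,0],"delta_rot":[0,0,0]},{"hand":-1,"dp":[0,0,0],"delta_rot":[0,0,0]},{"hand":-1,"dp":[0,0,0],"delta_rot":[0,0,0]},{"hand":-1,"dp":[0,0,0],"delta_rot":[0,0,0]}]' 25
python3 -m jog '[{"hand":-1,"dp":[0,0,0],"delta_rot":[0,0,0.08]},{"hand":-1,"dp":[0,0,0],"delta_rot":[0,0,0.08]},{"hand":-1,"dp":[0,0,0],"delta_rot":[0,0,0.08]},{"hand":-1,"dp":[0,0,0],"delta_rot":[0,0,0.08]},{"hand":-1,"dp":[0,0,0],"delta_rot":[0,0,0.08]},{"hand":-1,"dp":[0,0,0],"delta_rot":[0,0,0.08]}]' 
python3 to.py 0.5035 0.3353 0.022 1.5
```

```text
clock: 4.75
position: [0.5008, 0.334, 0.0188]
eef_rot: [-3.136, 0.003, 1.497]
ft_force: [-1.4, 0.2, 0.5]
width: 0.575
clock: 5.25
position: [0.5034, 0.3361, 0.0233]
eef_rot: [3.141, -0.001, 1.5]
ft_force: [-4.6, 1.8, 6.3]
width: 0.416
clock: 5.85
position: [0.5036, 0.3359, 0.0232]
eef_rot: [-3.141, -0.001, 0.776]
ft_force: [-5.1, 1.0, 7.0]
width: 0.414
pos [0.5036 0.3359 0.0232] rpy [-3.1415e+00 -9.0000e-04  7.7600e-01] q [0.47 0.57 1.67 0.   0.91 1.27] t 5.85
dp [-0.0021  0.0014  0.0048] rows>= 0.027284818855402872
rot [ 1.000e-04 -6.000e-04 -4.827e-01] rows>= 4.826816507980856 dp in turned axes [-0.0025 -0.0003  0.0048]
F [-5.13  0.98  7.04] M [0.146 0.786 0.104] w 0.4144347305695219
```

```bash
python3 -m jog '[{"hand":-1,"dp":[0,0,0],"delta_rot":[0,0,0.08]},{"hand":-1,"dp":[0,0,0],"delta_rot":[0,0,0]}]'  >/dev/null; python3 to.py 0.5035 0.3353 0.0232 1.5 | egrep 'rpy|F'
python3 -m jog '[{"hand":-1,"dp":[0,0,0],"delta_rot":[0,0,0.08]},{"hand":-1,"dp":[0,0,0],"delta_rot":[0,0,0]}]'  >/dev/null; python3 to.py 0.5035 0.3353 0.0232 1.5 | egrep 'rpy|F'
python3 -m jog '[{"hand":-1,"dp":[0,0,0],"delta_rot":[0,0,0.08]},{"hand":-1,"dp":[0,0,0],"delta_rot":[0,0,0]}]'  >/dev/null; python3 to.py 0.5035 0.3353 0.0232 1.5 | egrep 'rpy|F'
python3 -m jog '[{"hand":-1,"dp":[0,0,0],"delta_rot":[0,0,0.08]},{"hand":-1,"dp":[0,0,0],"delta_rot":[0,0,0]}]'  >/dev/null; python3 to.py 0.5035 0.3353 0.0232 1.5 | egrep 'rpy|F'
```

```text
pos [0.5036 0.3359 0.0233] rpy [-3.1413e+00 -1.0000e-03  6.5720e-01] q [0.47 0.57 1.67 0.   0.91 1.39] t 6.05
F [-3.71  1.02  7.34] M [ 0.095  0.767 -0.046] w 0.4115019288377652
pos [0.5036 0.3359 0.0233] rpy [-3.1412e+00 -9.0000e-04  5.3740e-01] q [0.47 0.57 1.67 0.   0.91 1.51] t 6.25
F [-5.35 -0.15  7.07] M [ 0.165  0.79  -0.05 ] w 0.4141712402306173
pos [0.5039 0.336  0.0233] rpy [-3.1412e+00 -1.3000e-03  4.1770e-01] q [0.47 0.57 1.67 0.   0.91 1.63] t 6.45
F [-3.85  0.28  6.05] M [ 0.139  0.731 -0.029] w 0.4141328861605331
pos [0.5048 0.3362 0.0233] rpy [-3.1411e+00 -2.9000e-03  2.9970e-01] q [ 0.47  0.57  1.67 -0.    0.91  1.74] t 6.65
F [-1.78  1.36  6.98] M [ 0.204  0.419 -0.058] w 0.4165167382701434
```

```bash
for i in 1; do :; done
python3 -m jog '[{"hand":-1,"dp":[0,0,0],"delta_rot":[0,0,0.08]},{"hand":-1,"dp":[0,0,0],"delta_rot":[0,0,0]}]'  40 >/dev/null; python3 to.py 0.5035 0.3353 0.0232 1.5 | egrep 'rpy|F'
python3 -m jog '[{"hand":-1,"dp":[0,0,0],"delta_rot":[0,0,0.08]},{"hand":-1,"dp":[0,0,0],"delta_rot":[0,0,0]}]'  >/dev/null; python3 to.py 0.5035 0.3353 0.0232 1.5 | egrep 'rpy|F'
python3 -m jog '[{"hand":-1,"dp":[0,0,0],"delta_rot":[0,0,0.08]},{"hand":-1,"dp":[0,0,0],"delta_rot":[0,0,0]}]'  >/dev/null; python3 to.py 0.5035 0.3353 0.0232 1.5 | egrep 'rpy|F'
python3 - <<'E'
from h import *
f=r.grab_frame("wrist"); c=proj(f,[.5037,.3355,.05])[0]; print(c); x,y=map(int,c)
a=f["pixels"][y-50:y+50,x-60:x+60]; b=cv2.imread("pics/w1.png")[130:230,195:315]
cv2.imwrite("pics/n1.png",cv2.resize(np.hstack([b,a]),None,fx=3,fy=3,interpolation=cv2.INTER_CUBIC))
E
```

```text
pos [0.505  0.336  0.0234] rpy [-3.141e+00 -2.900e-03  1.807e-01] q [ 0.47  0.57  1.67 -0.    0.91  1.86] t 6.85
F [-2.68 -0.1   8.35] M [-0.052  0.41  -0.032] w 0.4127694471294247
pos [0.5062 0.336  0.0235] rpy [-3.1408 -0.0049  0.0612] q [ 0.47  0.57  1.66 -0.    0.9   1.98] t 7.05
F [ 1.33 -1.09  4.55] M [-0.252 -0.311 -0.106] w 0.40343490220508454
pos [0.5064 0.3356 0.0235] rpy [-3.1406 -0.0049 -0.0592] q [ 0.47  0.57  1.66 -0.    0.9   2.1 ] t 7.25
F [ 1.43 -2.43  5.44] M [-0.41  -0.249 -0.086] w 0.4085581169813505
[254.60715269 241.58856907]
```

View pics/n1.png

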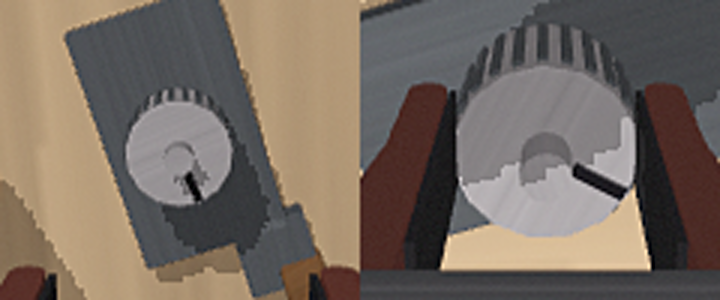

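```bash
cat > mark.py <<'E'
from h import *; from scipy.spatial.transform import Rotation as Ro
def ang(R,t,F,cx,cy,p,c):
    d=np.array([(p[0]-cx)/F,(p[1]-cy)/F,1])@R; o=-R.T@t; w=o+d*(.048-o[2])/d[2]; return np.round(w,4),np.degrees(np.arctan2(w[1]-c[1],w[0]-c[0]))
def look():
    f=r.grab_frame("wrist"); F,R,t=cam(f); W=cloud(f); px=f["pixels"].max(2)
    rr=np.hypot(W[...,0]-.5035,W[...,1]-.3353)
    m=(abs(W[...,2]-.048)<.006)&(rr<.0175)&(rr>.007)&(px<60); v,u=np.nonzero(m); print("dark",m.sum())
    w=W[m]; 
    if len(w): print("mark ang",np.degrees(np.arctan2(np.median(w[:,1])-.3353,np.median(w[:,0])-.5035)),np.median(w,0),np.median(u),np.median(v))
    return f
E
python3 - <<'E'
from mark import *
f=look(); F,R,t=cam(f); o=r.observe()
def T(p,e): M=np.eye(4); M[:3,:3]=Ro.from_euler("xyz",e).as_matrix(); M[:3,3]=p; return M
C=np.eye(4); C[:3,:3]=R; C[:3,3]=t            # world->cam
X=C@T(o["position"],o["eef_rot"])               # tool->cam
C1=X@np.linalg.inv(T([.5044,.3332,.1593],[-3.1415,-.0001,1.5021])); R1,t1=C1[:3,:3],C1[:3,3]
print("cam1",-R1.T@t1)
for p in((257.7,188.3),(261,196.7),(254.3,181.7)): print("before",ang(R1,t1,F,f["cx"],f["cy"],p,(.5035,.3353)))
for p in((266.3,247),(282.3,255.3)): print("now",ang(R,t,F,f["cx"],f["cy"],p,(.5035,.3353)))
E
python3 -m jog '[{"hand":-1,"dp":[0,0,0],"delta_rot":[0,0,0.08]},{"hand":-1,"dp":[0,0,0],"delta_rot":[0,0,0.08]},{"hand":-1,"dp":[0,0,0],"delta_rot":[0,0,0]}]'
python3 to.py 0.5035 0.3353 0.0232 1.5 | egrep 'rpy|F'
python3 -c "
from mark import *
look()"
```

```text
dark 67
mark ang -123.85788599016323 [0.49648226 0.32483991 0.0488002 ] 273.0 251.0
cam1 [0.5100694  0.40456695 0.34381056]
before (array([0.5071, 0.3269, 0.048 ]), np.float64(-66.945560009725))
before (array([0.51  , 0.3175, 0.048 ]), np.float64(-70.08304422692504))
before (array([0.504 , 0.3343, 0.048 ]), np.float64(-64.37861282314061))
now (array([0.4988, 0.3287, 0.048 ]), np.float64(-125.2265330348202))
now (array([0.4928, 0.3192, 0.048 ]), np.float64(-123.66398932180694))
clock: 7.65
position: [0.5061, 0.335, 0.0236]
eef_rot: [-3.141, -0.004, -0.298]
ft_force: [0.8, -3.0, 8.4]
width: 0.406
pos [0.5061 0.335  0.0236] rpy [-3.1409 -0.0044 -0.2978] q [ 0.47  0.57  1.66 -0.    0.91  2.34] t 7.65
F [ 0.78 -2.99  8.43] M [-0.79  -0.075  0.221] w 0.40580114901898157
dark 71
mark ang -127.7839915070324 [0.49641996 0.3261672  0.04885127] 272.0 247.0
```

```bash
python3 -m jog '[{"hand":0.1,"dp":[0,0,0],"delta_rot":[0,0,0]},{"hand":0.1,"dp":[0,0,0],"delta_rot":[0,0,0]},{"hand":0.1,"dp":[0,0,0],"delta_rot":[0,0,0]},{"hand":0.1,"dp":[0,0,0],"delta_rot":[0,0,-0.1]},{"hand":0.1,"dp":[0,0,0],"delta_rot":[0,0,-0.1]},{"hand":0.1,"dp":[0,0,0],"delta_rot":[0,0,-0.1]},{"hand":0.1,"dp":[0,0,0],"delta_rot":[0,0,-0.1]},{"hand":0.1,"dp":[0,0,0],"delta_rot":[0,0,-0.1]},{"hand":0.1,"dp":[0,0,0],"delta_rot":[0,0,-0.1]},{"hand":0.1,"dp":[0,0,0],"delta_rot":[0,0,0]}]' >/dev/null
python3 -c "
from mark import *
look()"
python3 -m jog '[{"hand":-1,"dp":[0,0,0],"delta_rot":[0,0,0]},{"hand":-1,"dp":[0,0,0],"delta_rot":[0,0,0]},{"hand":-1,"dp":[0,0,0],"delta_rot":[0,0,0]}]' 60 >/dev/null
python3 to.py 0.5035 0.3353 0.0232 1.5 | egrep 'rpy|F'
python3 -m jog '[{"hand":-1,"dp":[0,0,0],"delta_rot":[0,0,0.05]},{"hand":-1,"dp":[0,0,0],"delta_rot":[0,0,0.05]},{"hand":-1,"dp":[0,0,0],"delta_rot":[0,0,0]}]' 60 >/dev/null
python3 to.py 0.5035 0.3353 0.0232 1.5 | egrep 'rpy|F'
python3 -m jog '[{"hand":-1,"dp":[0,0,0],"delta_rot":[0,0,0.05]},{"hand":-1,"dp":[0,0,0],"delta_rot":[0,0,0.05]},{"hand":-1,"dp":[0,0,0],"delta_rot":[0,0,0]}]' 60 >/dev/null
python3 to.py 0.5035 0.3353 0.0232 1.5 | egrep 'rpy|F'
python3 -c "
from mark import *
look()"
```

```text
dark 52
mark ang -126.83225277368982 [0.49525259 0.32428839 0.04877495] 263.0 258.0
pos [0.5034 0.3358 0.0221] rpy [-3.141  -0.      0.5992] q [0.47 0.57 1.67 0.   0.91 1.44] t 9.05
F [-1.32  0.72 -0.46] M [ 0.29   0.115 -0.085] w 0.4068733077356249
pos [0.5015 0.3348 0.0221] rpy [3.1414 0.0037 0.4499] q [ 0.47  0.57  1.67 -0.    0.91  1.6 ] t 9.35
F [-4.92  0.2   5.44] M [-0.211  0.787  0.553] w 0.403682737076772
pos [0.5036 0.3358 0.0223] rpy [ 3.1415e+00 -4.0000e-04  3.0160e-01] q [ 0.47  0.57  1.67 -0.    0.91  1.74] t 9.65
F [-1.56  1.59  1.87] M [0.279 0.224 0.963] w 0.404463259476445
dark 60
mark ang -126.16465018313518 [0.49569446 0.32462126 0.04881142] 268.5 254.0
```

The nut is tight: at 60 N grip the mark stayed put (-126.8° then -126.2°) while the torque rose to about 1 N m. It turned about 1 rad in all. Next is the rack.

```bash
python3 -m jog '[{"hand":0.1,"dp":[0,0,0],"delta_rot":[0,0,0]},{"hand":0.1,"dp":[0,0,0],"delta_rot":[0,0,0]},{"hand":0.1,"dp":[0,0,0],"delta_rot":[0,0,0]},{"hand":0.1,"dp":[0,0,-0.19],"delta_rot":[0,0,0]},{"hand":0.1,"dp":[0,0,-0.19],"delta_rot":[0,0,0]},{"hand":-0.1,"dp":[0,0,-0.19],"delta_rot":[0,0,0]},{"hand":-0.1,"dp":[0,0,-0.19],"delta_rot":[0,0,0]},{"hand":-0.1,"dp":[0,0,-0.19],"delta_rot":[0,0,0]}]' >/dev/null
python3 -m jog '[{"hand":-0.1,"dp":[0,0,0],"delta_rot":[0,0,-0.1]},{"hand":-0.1,"dp":[0,0,0],"delta_rot":[0,0,-0.1]},{"hand":-0.1,"dp":[0,0,0],"delta_rot":[0,0,-0.1]},{"hand":-0.1,"dp":[0,0,0],"delta_rot":[0,0,-0.1]},{"hand":-0.1,"dp":[0,0,0],"delta_rot":[0,0,-0.1]},{"hand":-0.1,"dp":[0,0,0],"delta_rot":[0,0,-0.1]},{"hand":-0.1,"dp":[0,0,0],"delta_rot":[0,0,-0.1]},{"hand":-0.1,"dp":[0,0,0],"delta_rot":[0,0,-0.047]}]' >/dev/null
python3 -m jog '[{"hand":-0.1,"dp":[-0.197,0.015,0],"delta_rot":[0,0,0]},{"hand":-0.1,"dp":[-0.197,0.015,0],"delta_rot":[0,0,0]},{"hand":-0.1,"dp":[-0.197,0.015,0],"delta_rot":[0,0,0]},{"hand":-0.1,"dp":[-0.197,0.015,0],"delta_rot":[0,0,0]},{"hand":-0.1,"dp":[-0.197,0.015,0],"delta_rot":[0,0,0]},{"hand":-0.1,"dp":[-0.197,0.015,0],"delta_rot":[0,0,0]},{"hand":-0.1,"dp":[-0.197,0.015,0],"delta_rot":[0,0,0]},{"hand":-0.1,"dp":[-0.197,0.015,0],"delta_rot":[0,0,0]},{"hand":-0.1,"dp":[-0.197,0.015,0],"delta_rot":[0,0,0]},{"hand":-0.1,"dp":[-0.197,0.015,0],"delta_rot":[0,0,0]},{"hand":-0.1,"dp":[-0.197,0.015,0],"delta_rot":[0,0,0]},{"hand":-0.1,"dp":[-0.197,0.015,0],"delta_rot":[0,0,0]}]'
python3 to.py 0.4615 -0.2568 0.129 1.422
python3 - <<'E'
from h import *
f=r.grab_frame("wrist"); cv2.imwrite("pics/w2.png",f["pixels"]); W=cloud(f).reshape(-1,3); W=W[~np.isnan(W[:,0])]
W=W[(W[:,2]>.158)&(W[:,2]<.178)&(W[:,1]<-.15)&(W[:,1]>-.36)]
for a,b in((.36,.435),(.435,.495),(.495,.58)):
    q=W[(W[:,0]>a)&(W[:,0]<b)]
    if len(q)>8: print("plate",len(q),cv2.minAreaRect(q[:,:2].astype(np.float32)),np.median(q[:,2]))
E
```

```text
clock: 12.5
position: [0.4593, -0.2577, 0.2596]
eef_rot: [3.141, -0.0, 1.421]
ft_force: [0.9, -0.6, 0.1]
width: 0.454
pos [ 0.4593 -0.2577  0.2596] rpy [ 3.1414e+00 -1.0000e-04  1.4207e+00] q [-0.64  0.2   1.58  0.    1.36 -0.49] t 12.5
dp [0.0049 0.0081 0.5224] rows>= 2.6126466741118914
rot [ 0.0001 -0.0001 -0.0008] rows>= 0.008570169441659066 dp in turned axes [0.005  0.0082 0.5224]
F [ 0.93 -0.62  0.15] M [-0.045 -0.123  0.02 ] w 0.45417714626702826
plate 707 ((0.40118587017059326, -0.2492217868566513), (0.059658363461494446, 0.010462719947099686), 81.43472290039062) 0.1680817985618373
plate 1170 ((0.4607577621936798, -0.25825774669647217), (0.11882802844047546, 0.009340372867882252), 81.4042739868164) 0.16829811143250398
plate 1085 ((0.5205954909324646, -0.26063308119773865), (0.08969393372535706, 0.010432128794491291), 81.44029235839844) 0.16804544682799766
```

View pics/w2.png

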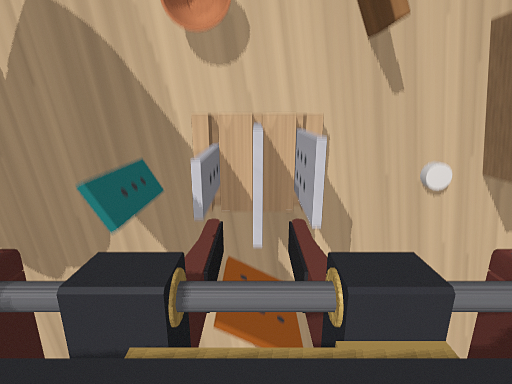

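Wrist view: the wide plate is centred between the fingers at (257,185), with narrow at left (205,180), medium at right (312,180), and the orange and turquoise look-alikes off the rack.

```bash
python3 -m jog '[{"hand":-0.1,"dp":[-0.002,0.006,0.087],"delta_rot":[0,0,0]},{"hand":-0.1,"dp":[0,0,0.087],"delta_rot":[0,0,0]},{"hand":-0.1,"dp":[0,0,0.087],"delta_rot":[0,0,0]},{"hand":-0.1,"dp":[0,0,0.087],"delta_rot":[0,0,0]},{"hand":-0.1,"dp":[0,0,0.087],"delta_rot":[0,0,0]},{"hand":-0.1,"dp":[0,0,0.087],"delta_rot":[0,0,0]},{"hand":-0.1,"dp":[0,0,0],"delta_rot":[0,0,0]}]' 
python3 -m jog '[{"hand":-1,"dp":[0,0,0],"delta_rot":[0,0,0]},{"hand":-1,"dp":[0,0,0],"delta_rot":[0,0,0]},{"hand":-1,"dp":[0,0,0],"delta_rot":[0,0,0]},{"hand":-1,"dp":[0,0,0],"delta_rot":[0,0,0]},{"hand":-1,"dp":[0,0,0],"delta_rot":[0,0,0]}]' 40
python3 -m jog '[{"hand":-1,"dp":[0,0,-0.05],"delta_rot":[0,0,0]},{"hand":-1,"dp":[0,0,-0.05],"delta_rot":[0,0,0]},{"hand":-1,"dp":[0,0,-0.1],"delta_rot":[0,0,0]},{"hand":-1,"dp":[0,0,-0.1],"delta_rot":[0,0,0]},{"hand":-1,"dp":[0,0,-0.12],"delta_rot":[0,0,0]},{"hand":-1,"dp":[0,0,-0.12],"delta_rot":[0,0,0]},{"hand":-1,"dp":[0,0,-0.12],"delta_rot":[0,0,0]},{"hand":-1,"dp":[0,0,-0.1],"delta_rot":[0,0,0]},{"hand":-1,"dp":[0,0,0],"delta_rot":[0,0,0]}]'
```

```text
clock: 13.25
position: [0.4593, -0.2547, 0.1265]
eef_rot: [-3.136, -0.003, 1.421]
ft_force: [-0.3, 0.2, 0.0]
width: 0.449
clock: 13.75
position: [0.4619, -0.2567, 0.13]
eef_rot: [3.14, 0.001, 1.421]
ft_force: [0.3, 0.3, 4.9]
width: 0.116
clock: 14.65
position: [0.463, -0.2575, 0.3232]
eef_rot: [3.135, 0.003, 1.421]
ft_force: [-0.2, -0.6, -6.2]
width: 0.11
```

```bash
python3 -m jog '[{"hand":-1,"dp":[0,0,0],"delta_rot":[0,0,-0.088]},{"hand":-1,"dp":[0,0,0],"delta_rot":[0,0,-0.088]},{"hand":-1,"dp":[0,0,0],"delta_rot":[0,0,-0.089]},{"hand":-1,"dp":[0.06,0.06,0.005],"delta_rot":[0,0,0]},{"hand":-1,"dp":[0.12,0.13,0.013],"delta_rot":[0,0,0]},{"hand":-1,"dp":[0.13,0.14,0.013],"delta_rot":[0,0,0]},{"hand":-1,"dp":[0.13,0.14,0.013],"delta_rot":[0,0,0]},{"hand":-1,"dp":[0.13,0.14,0.013],"delta_rot":[0,0,0]},{"hand":-1,"dp":[0.12,0.13,0.013],"delta_rot":[0,0,0]},{"hand":-1,"dp":[0.09,0.1,0.01],"delta_rot":[0,0,0]},{"hand":-1,"dp":[0,0,0],"delta_rot":[0,0,0]},{"hand":-1,"dp":[0,0,0],"delta_rot":[0,0,0]}]' >/dev/null
python3 to.py 0.6192 -0.0168 0.19 1.819 0.36
python3 - <<'E'
from h import *
f=r.grab_frame("wrist"); cv2.imwrite("pics/w3.png",f["pixels"]); W=cloud(f).reshape(-1,3); W=W[~np.isnan(W[:,0])]
t=W[(abs(W[:,2]-.085)<.006)&(W[:,0]>.5)&(W[:,0]<.72)&(W[:,1]>-.14)&(W[:,1]<.3)]
vx,vy,cx,cy=-.2453,.9694,.5975,.086
for k in range(4):
    d=(t[:,0]-cx)*-vy+(t[:,1]-cy)*vx; m=abs(d)<.013
    vx,vy,cx,cy=cv2.fitLine(t[m][:,:2].astype(np.float32),cv2.DIST_L2,0,.005,.001).ravel()
d=((t[:,0]-cx)*vy-(t[:,1]-cy)*vx)[m]; s=((t[:,0]-.5975)*-.2453+(t[:,1]-.086)*.9694)[m]
print("board",m.sum(),(cx,cy),"yaw",np.degrees(np.arctan2(vy,vx))%180-90,"d",np.percentile(d,[2,98]),"s",s.min(),s.max())
u=np.array([.9694,.2453]); print("frame x of mid",(np.array([cx,cy])-[.5975,.086])@u)
j=W[(abs(W[:,2]-.109)<.006)&(W[:,0]>.47)&(W[:,0]<.6)&(W[:,1]>.03)&(W[:,1]<.17)]
if len(j)>5: print("jar",len(j),cv2.minEnclosingCircle(j[:,:2].astype(np.float32)))
E
```

```text
pos [ 0.6161 -0.015   0.297 ] rpy [-3.1378e+00 -1.0000e-03  1.8206e+00] q [-0.14  0.32  1.33 -0.    1.49 -0.39] t 15.85
dp [-0.0105  0.0119  0.4279] rows>= 2.141111960549773
rot [ 0.2375 -0.0004  0.0012] rows>= 2.374846260413303 dp in turned axes [-0.0101  0.1604  0.3969]
F [-0.32 -0.9  -6.03] M [-0.073 -0.12   0.026] w 0.10641780119013201
board 2052 (np.float32(0.59418356), np.float32(0.098258644)) yaw 15.945045 d [-0.00928219  0.00952705] s -0.18305479227257673 0.09989677568920796
frame x of mid -0.0002079074208021451
jar 1688 ((0.5372949242591858, 0.09929278492927551), 0.026622934266924858)
```

```bash
python3 -m jog '[{"hand":-1,"dp":[0,0,0],"delta_rot":[0.079,0,0]},{"hand":-1,"dp":[0,0,0],"delta_rot":[0.079,0,0]},{"hand":-1,"dp":[0,0,0],"delta_rot":[0.08,0,0]},{"hand":-1,"dp":[0,0,0],"delta_rot":[0,0,0]}]' >/dev/null
cat > loc.py <<'E'
from h import *
import sys
for n in sys.argv[1:]:
    f=r.grab_frame(n); W=cloud(f).reshape(-1,3); W=W[~np.isnan(W[:,0])]
    x=(W[:,0]-.5975)*.9694+(W[:,1]-.086)*.2453; s=(W[:,0]-.5975)*-.2453+(W[:,1]-.086)*.9694
    for a in np.arange(-.2,.2,.04):
        m=(s>a)&(s<a+.04)&(abs(x)<.02)&(abs(W[:,2]-.085)<.005)
        if m.sum()>15: print(n,round(a+.02,2),m.sum(),np.round(np.percentile(x[m],[3,50,97])*1000,1))
E
python3 loc.py wrist scene; python3 to.py 0.6192 -0.0168 0.19 1.819 0.36
```

```text
wrist -0.18 346 [-8.9 -0.2  8.2]
wrist -0.14 389 [-9.  -0.2  8.1]
wrist -0.1 417 [-8.9 -0.1  8.1]
wrist -0.06 464 [-9.2 -0.4  8. ]
wrist -0.02 492 [-9.1 -0.4  7.9]
wrist 0.02 544 [-9.3 -0.7  7.8]
wrist 0.06 594 [-9.3 -0.5  7.8]
wrist 0.1 194 [-9.5 -1.1  7.6]
scene -0.18 135 [-6.5  2.2 10.3]
scene -0.14 132 [-6.5  2.2 10.3]
scene -0.1 121 [-6.8  2.  10. ]
scene -0.06 119 [-6.7  2.9 10.4]
scene -0.02 112 [-6.   2.8 10.5]
scene 0.02 40 [-6.4 -0.   8.2]
scene 0.14 31 [-6.2  2.3 10.1]
scene 0.18 88 [-5.7  2.7 10.5]
pos [ 0.6175 -0.0165  0.2976] rpy [-2.7855e+00 -6.0000e-04  1.8180e+00] q [-0.07  0.55  1.03 -0.11  1.91 -0.33] t 16.4
dp [-0.003   0.156   0.4011] rows>= 2.1516645757245567
rot [ 0.0026 -0.0006 -0.0004] rows>= 0.027144387502080754 dp in turned axes [-0.0027  0.1576  0.4004]
F [ 0.16  0.08 -5.29] M [ 0.211 -0.716 -0.016] w 0.11009085599556992
```

```bash
python3 -m jog '[{"hand":-1,"dp":[-0.003,0.039,0.1],"delta_rot":[0.002,0,0]},{"hand":-1,"dp":[0,0.039,0.1],"delta_rot":[0,0,0]},{"hand":-1,"dp":[0,0.039,0.1],"delta_rot":[0,0,0]},{"hand":-1,"dp":[0,0.039,0.1],"delta_rot":[0,0,0]},{"hand":-1,"dp":[0,0,0],"delta_rot":[0,0,0]}]' >/dev/null
python3 -m jog '[{"hand":-1,"dp":[0,0.03,0.08],"delta_rot":[0,0,0]},{"hand":-1,"dp":[0,0.03,0.08],"delta_rot":[0,0,0]},{"hand":-1,"dp":[0,0.03,0.08],"delta_rot":[0,0,0]},{"hand":-1,"dp":[0,0,0],"delta_rot":[0,0,0]},{"hand":-1,"dp":[0,0,0],"delta_rot":[0,0,0]}]'
python3 to.py 0.6192 -0.0168 0.1175 1.819 0.36
python3 - <<'E'
from h import *
f=r.grab_frame("side"); cv2.imwrite("pics/s3.png",cv2.resize(f["pixels"][110:260,150:300],None,fx=4,fy=4,interpolation=cv2.INTER_CUBIC))
E
```

```text
clock: 17.4
position: [0.6189, -0.0166, 0.13]
eef_rot: [-2.784, 0.001, 1.818]
ft_force: [-0.1, 0.0, -5.3]
width: 0.107
pos [ 0.6189 -0.0166  0.13  ] rpy [-2.7841e+00  6.0000e-04  1.8183e+00] q [-0.07  0.66  1.22 -0.11  1.6  -0.3 ] t 17.4
dp [-0.001   0.0183  0.0466] rows>= 0.25026771145813426
rot [ 0.0017  0.0002 -0.0006] rows>= 0.018055543979094733 dp in turned axes [-0.001   0.0184  0.0466]
F [-0.14  0.01 -5.29] M [ 0.154 -0.748  0.039] w 0.10684440021750642
```

View pics/s3.png

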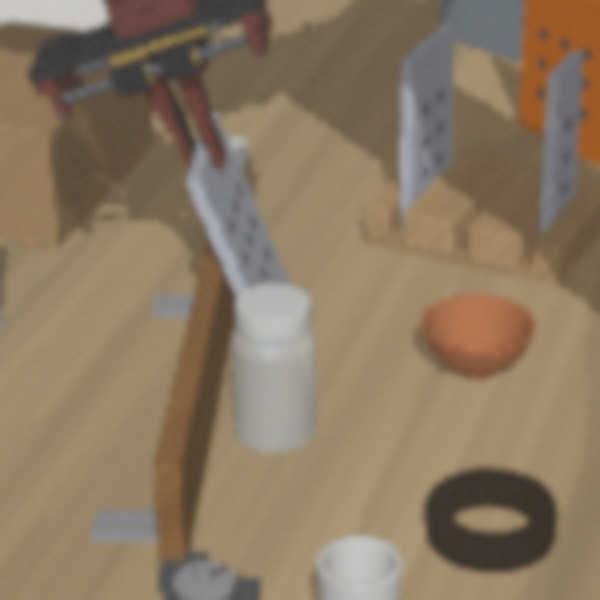

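Side view: the wide plate hangs tilted just above the board at crop (240,220), behind the jar (275,370). I'm lowering it the last 12 mm.

```bash
python3 -m jog '[{"hand":-1,"dp":[0,0.006,0.0155],"delta_rot":[0,0,0]},{"hand":-1,"dp":[0,0.006,0.0155],"delta_rot":[0,0,0]},{"hand":-1,"dp":[0,0.006,0.0155],"delta_rot":[0,0,0]},{"hand":-1,"dp":[0,0,0],"delta_rot":[0,0,0]},{"hand":-1,"dp":[0,0,0],"delta_rot":[0,0,0]}]' |grep -v hand
python3 -m jog '[{"hand":-1,"dp":[0,0.0015,0.004],"delta_rot":[0,0,0]},{"hand":-1,"dp":[0,0,0],"delta_rot":[0,0,0]}]'
python3 to.py 0.6192 -0.0168 0.116 1.819 0.36
```

```text
clock: 17.95
position: [0.6196, -0.0157, 0.1163]
eef_rot: [-2.783, 0.0, 1.819]
ft_force: [1.7, 3.9, 3.4]
width: 0.109
clock: 18.15
position: [0.62, -0.0156, 0.116]
eef_rot: [-2.784, 0.0, 1.819]
ft_force: [1.8, 4.7, 9.3]
width: 0.107
pos [ 0.62   -0.0156  0.116 ] rpy [-2.7845e+00  2.0000e-04  1.8189e+00] q [-0.07  0.68  1.23 -0.11  1.57 -0.3 ] t 18.15
dp [-0.0039 -0.0039  0.0017] rows>= 0.029040766543122626
rot [ 0.0019  0.0001 -0.0001] rows>= 0.019184449205961646 dp in turned axes [-0.0039 -0.0039  0.0017]
F [1.84 4.71 9.33] M [ 0.313  0.056 -0.222] w 0.10658803950546211
```

```bash
python3 -m jog '[{"hand":-0.6,"dp":[0,0,0],"delta_rot":[0,0,0]},{"hand":-0.6,"dp":[0,0,0],"delta_rot":[0,0,0]},{"hand":-0.6,"dp":[0,0,0],"delta_rot":[0,0,0]},{"hand":-0.5,"dp":[0,0,0],"delta_rot":[0,0,0]},{"hand":-0.5,"dp":[0,0,-0.04],"delta_rot":[0,0,0]},{"hand":-0.5,"dp":[0,0,-0.08],"delta_rot":[0,0,0]},{"hand":-0.5,"dp":[0,0,-0.12],"delta_rot":[0,0,0]},{"hand":-0.5,"dp":[0,0,-0.16],"delta_rot":[0,0,0]},{"hand":-0.5,"dp":[0,0,-0.16],"delta_rot":[0,0,0]},{"hand":-0.5,"dp":[0,0,0],"delta_rot":[0,0,0]}]'
cat > chk.py <<'E'
from h import *; from scipy.spatial.transform import Rotation as Ro
import sys
a,b=float(sys.argv[1]),float(sys.argv[2]); nm=sys.argv[3:]
for n in nm:
    f=r.grab_frame(n); W=cloud(f).reshape(-1,3); W=W[~np.isnan(W[:,0])]
    x=(W[:,0]-.5975)*.9694+(W[:,1]-.086)*.2453; s=(W[:,0]-.5975)*-.2453+(W[:,1]-.086)*.9694; z=W[:,2]
    m=(s>a)&(s<b)&(x>-.08)&(x<.06)&(z>.005)&(z<.18)&(x<.045)
    X=x[m];Z=z[m];S=s[m]
    k=X<(Z-85e-3)*.37-.009+.008   # near plate
    # front face: fit x=p z+q robustly over points not near board
    k=(X<-.012)|(Z>.095)
    p,q=np.polyfit(Z[k],X[k],1)
    for _ in range(5):
        e=abs(X-p*Z-q); kk=k&(e<.004); p,q=np.polyfit(Z[kk],X[kk],1)
    print(n,kk.sum(),"tilt deg",np.degrees(np.arctan(p)),"face at z=0: x",q*1000,"s range",np.percentile(S[kk],[.5,99.5])*1000,"zmax",Z[kk].max())
E
python3 chk.py -.2 -.01 scene side; python3 to.py 0.401 -0.249 0.26 1.421
```

```text
clock: 19.15
position: [0.6708, -0.0038, 0.2514]
eef_rot: [-2.792, 0.003, 1.819]
ft_force: [0.7, -0.5, 0.7]
width: 0.249
scene 250 tilt deg 22.270914746726948 face at z=0: x -50.28398800657031 s range [-165.57054561  -46.64416589] zmax 0.15495463094259285
side 423 tilt deg 20.91364003535381 face at z=0: x -52.86740626541416 s range [-166.49909247  -42.41785821] zmax 0.15592749234184608
pos [ 0.6674 -0.004   0.2464] rpy [-2.7842e+00  7.0000e-04  1.8189e+00] q [-0.05  0.65  0.95 -0.11  1.88 -0.31] t 19.25
dp [-0.6884 -1.2122  0.3949] rows>= 7.2442727599704
rot [-0.235   0.0479  0.2623] rows>= 3.5544238050503463 dp in turned axes [-1.1281 -0.9075 -0.0546]
F [-0.51  0.01 -0.33] M [ 0.039 -0.322  0.019] w 0.24911133990020767
```

```bash
python3 -m jog '[{"hand":-0.1,"dp":[0,0,0],"delta_rot":[-0.059,0.012,0.0655]},{"hand":-0.1,"dp":[0,0,0],"delta_rot":[-0.059,0.012,0.0655]},{"hand":-0.1,"dp":[0,0,0],"delta_rot":[-0.059,0.012,0.0655]},{"hand":-0.1,"dp":[0,0,0],"delta_rot":[-0.059,0.012,0.0655]},{"hand":-0.1,"dp":[-0.14,-0.113,-0.007],"delta_rot":[0,0,0]},{"hand":-0.1,"dp":[-0.14,-0.113,-0.007],"delta_rot":[0,0,0]},{"hand":-0.1,"dp":[-0.14,-0.113,-0.007],"delta_rot":[0,0,0]},{"hand":-0.1,"dp":[-0.14,-0.113,-0.007],"delta_rot":[0,0,0]},{"hand":-0.1,"dp":[-0.14,-0.113,-0.007],"delta_rot":[0,0,0]},{"hand":-0.1,"dp":[-0.14,-0.113,-0.007],"delta_rot":[0,0,0]},{"hand":-0.1,"dp":[-0.14,-0.113,-0.007],"delta_rot":[0,0,0]},{"hand":-0.1,"dp":[-0.14,-0.113,-0.007],"delta_rot":[0,0,0]}]' >/dev/null
python3 -m jog '[{"hand":-0.1,"dp":[0,0,0],"delta_rot":[0,0,0]},{"hand":-0.1,"dp":[0,0,0],"delta_rot":[0,0,0]}]'
python3 - <<'E'
from h import *
f=r.grab_frame("wrist"); W=cloud(f).reshape(-1,3); W=W[~np.isnan(W[:,0])]
q=W[(W[:,2]>.158)&(W[:,2]<.178)&(W[:,1]<-.15)&(W[:,1]>-.36)&(W[:,0]>.36)&(W[:,0]<.435)]
print(len(q),cv2.minAreaRect(q[:,:2].astype(np.float32)),np.median(q[:,2]))
E
python3 to.py 0.4012 -0.2492 0.129 1.421
```

```text
clock: 20.65
position: [0.4, -0.247, 0.2583]
eef_rot: [-3.139, -0.002, 1.418]
ft_force: [0.2, 0.7, 1.0]
width: 0.449
627 ((0.40119630098342896, -0.24905265867710114), (0.05933965742588043, 0.009879669174551964), 81.32012176513672) 0.1682132384317319
pos [ 0.4009 -0.2465  0.2585] rpy [-3.1391e+00 -1.9000e-03  1.4202e+00] q [-0.7   0.12  1.69  0.    1.34 -0.55] t 20.7
dp [-0.0115  0.0042  0.5179] rows>= 2.5902271535268975
rot [-0.0017 -0.0013 -0.0005] rows>= 0.021736556386054266 dp in turned axes [-0.0106  0.0029  0.5179]
F [ 0.7  -0.3   0.31] M [-0.057 -0.084 -0.004] w 0.45120997304830684
```

```bash
python3 -m jog '[{"hand":-0.1,"dp":[-0.011,0.003,0.086],"delta_rot":[-0.002,-0.001,0]},{"hand":-0.1,"dp":[0,0,0.086],"delta_rot":[0,0,0]},{"hand":-0.1,"dp":[0,0,0.086],"delta_rot":[0,0,0]},{"hand":-0.1,"dp":[0,0,0.086],"delta_rot":[0,0,0]},{"hand":-0.1,"dp":[0,0,0.086],"delta_rot":[0,0,0]},{"hand":-0.1,"dp":[0,0,0.086],"delta_rot":[0,0,0]},{"hand":-0.1,"dp":[0,0,0],"delta_rot":[0,0,0]}]' >/dev/null
python3 -m jog '[{"hand":-1,"dp":[0,0,0],"delta_rot":[0,0,0]},{"hand":-1,"dp":[0,0,0],"delta_rot":[0,0,0]},{"hand":-1,"dp":[0,0,0],"delta_rot":[0,0,0]},{"hand":-1,"dp":[0,0,0],"delta_rot":[0,0,0]},{"hand":-1,"dp":[0,0,0],"delta_rot":[0,0,0]}]' 40
python3 -m jog '[{"hand":-1,"dp":[0,0,-0.05],"delta_rot":[0,0,0]},{"hand":-1,"dp":[0,0,-0.05],"delta_rot":[0,0,0]},{"hand":-1,"dp":[0,0,-0.1],"delta_rot":[0,0,0]},{"hand":-1,"dp":[0,0,-0.1],"delta_rot":[0,0,0]},{"hand":-1,"dp":[0,0,-0.12],"delta_rot":[0,0,0]},{"hand":-1,"dp":[0,0,-0.12],"delta_rot":[0,0,0]},{"hand":-1,"dp":[0,0,-0.12],"delta_rot":[0,0,0]},{"hand":-1,"dp":[0,0,-0.1],"delta_rot":[0,0,0]},{"hand":-1,"dp":[0,0,0],"delta_rot":[0,0,0]}]'
python3 to.py 0.5617 0.210 0.30 1.819
```

```text
clock: 21.9
position: [0.4022, -0.2506, 0.1312]
eef_rot: [3.139, 0.002, 1.421]
ft_force: [-0.4, 0.9, 4.5]
width: 0.106
clock: 22.8
position: [0.4031, -0.2513, 0.3237]
eef_rot: [3.134, 0.005, 1.421]
ft_force: [0.5, -0.7, -2.0]
width: 0.108
pos [ 0.4031 -0.2513  0.3237] rpy [3.1342 0.0046 1.4211] q [-0.7   0.07  1.58 -0.    1.48 -0.55] t 22.8
dp [1.9197 0.3517 0.0884] rows>= 9.768060412331373
rot [ 0.0042  0.004  -0.2652] rows>= 2.652908877464611 dp in turned axes [1.6328 1.0684 0.0947]
F [ 0.48 -0.67 -1.97] M [-0.067 -0.068  0.034] w 0.1077282523500669
```

```bash
python3 -m jog '[{"hand":-1,"dp":[0,0,0],"delta_rot":[0.001,0.001,-0.0884]},{"hand":-1,"dp":[0,0,0],"delta_rot":[0.001,0.001,-0.0884]},{"hand":-1,"dp":[0,0,0],"delta_rot":[0.001,0.001,-0.0884]},{"hand":-1,"dp":[0.07,0.05,0.004],"delta_rot":[0,0,0]},{"hand":-1,"dp":[0.14,0.09,0.009],"delta_rot":[0,0,0]},{"hand":-1,"dp":[0.15,0.098,0.009],"delta_rot":[0,0,0]},{"hand":-1,"dp":[0.15,0.098,0.009],"delta_rot":[0,0,0]},{"hand":-1,"dp":[0.15,0.098,0.009],"delta_rot":[0,0,0]},{"hand":-1,"dp":[0.15,0.098,0.009],"delta_rot":[0,0,0]},{"hand":-1,"dp":[0.15,0.098,0.009],"delta_rot":[0,0,0]},{"hand":-1,"dp":[0.15,0.098,0.009],"delta_rot":[0,0,0]}]' >/dev/null
python3 -m jog '[{"hand":-1,"dp":[0.15,0.098,0.009],"delta_rot":[0,0,0]},{"hand":-1,"dp":[0.15,0.098,0.009],"delta_rot":[0,0,0]},{"hand":-1,"dp":[0.14,0.092,0.008],"delta_rot":[0,0,0]},{"hand":-1,"dp":[0.08,0.05,0.004],"delta_rot":[0,0,0]},{"hand":-1,"dp":[0,0,0],"delta_rot":[0.079,0,0]},{"hand":-1,"dp":[0,0,0],"delta_rot":[0.079,0,0]},{"hand":-1,"dp":[0,0,0],"delta_rot":[0.08,0,0]},{"hand":-1,"dp":[0,0,0],"delta_rot":[0,0,0]},{"hand":-1,"dp":[0,0,0],"delta_rot":[0,0,0]}]' >/dev/null
python3 to.py 0.5622 0.210 0.14 1.819 0.36; python3 loc.py wrist
```

```text
pos [0.5596 0.2105 0.2942] rpy [-2.7802 -0.0036  1.819 ] q [ 0.24  0.52  1.07  0.    1.91 -0.01] t 24.8
dp [-0.0067  0.2271  0.5734] rows>= 3.083893627764165
rot [-0.0009 -0.0023  0.0008] rows>= 0.025685053759785623 dp in turned axes [-0.0045  0.2264  0.5737]
F [ 0.57 -0.12 -2.03] M [ 0.033 -0.446  0.06 ] w 0.10739362957469889
wrist 0.02 253 [-8.9 -0.4  8.1]
wrist 0.06 355 [-8.9 -0.1  7.9]
wrist 0.1 394 [-9.2 -0.3  8. ]
wrist 0.14 422 [-9.  -0.5  7.9]
wrist 0.18 465 [-9.3 -0.3  7.8]
```

```bash
python3 -m jog '[{"hand":-1,"dp":[-0.004,0.038,0.096],"delta_rot":[-0.001,-0.002,0.001]},{"hand":-1,"dp":[0,0.038,0.096],"delta_rot":[0,0,0]},{"hand":-1,"dp":[0,0.038,0.096],"delta_rot":[0,0,0]},{"hand":-1,"dp":[0,0.038,0.096],"delta_rot":[0,0,0]},{"hand":-1,"dp":[0,0.038,0.096],"delta_rot":[0,0,0]},{"hand":-1,"dp":[0,0.038,0.094],"delta_rot":[0,0,0]},{"hand":-1,"dp":[0,0,0],"delta_rot":[0,0,0]},{"hand":-1,"dp":[0,0,0],"delta_rot":[0,0,0]}]'
python3 to.py 0.5622 0.210 0.118 1.819 0.36
```

```text
clock: 25.65
position: [0.5623, 0.2104, 0.1442]
eef_rot: [-2.786, -0.0, 1.819]
ft_force: [-0.3, 0.5, -1.9]
width: 0.11
pos [0.5623 0.2104 0.1442] rpy [-2.7855e+00 -3.0000e-04  1.8189e+00] q [ 0.24  0.63  1.25 -0.    1.62 -0.  ] t 25.65
dp [-0.0015  0.0357  0.0987] rows>= 0.5248855931926136
rot [ 0.0026 -0.0002 -0.    ] rows>= 0.026211491060065695 dp in turned axes [-0.0015  0.0361  0.0986]
F [-0.28  0.51 -1.9 ] M [ 0.026 -0.472 -0.013] w 0.11044350643439153
```

```bash
python3 -m jog '[{"hand":-1,"dp":[-0.001,0.009,0.024],"delta_rot":[0.002,0,0]},{"hand":-1,"dp":[0,0.009,0.024],"delta_rot":[0,0,0]},{"hand":-1,"dp":[0,0.009,0.024],"delta_rot":[0,0,0]},{"hand":-1,"dp":[0,0.006,0.018],"delta_rot":[0,0,0]},{"hand":-1,"dp":[0,0,0],"delta_rot":[0,0,0]},{"hand":-1,"dp":[0,0,0],"delta_rot":[0,0,0]}]'
python3 -m jog '[{"hand":-1,"dp":[0,0.0015,0.004],"delta_rot":[0,0,0]},{"hand":-1,"dp":[0,0,0],"delta_rot":[0,0,0]}]'
python3 to.py 0.5622 0.210 0.1175 1.819 0.36
```

```text
clock: 26.25
position: [0.5626, 0.2102, 0.1184]
eef_rot: [-2.78, -0.0, 1.819]
ft_force: [0.0, -0.4, -1.7]
width: 0.114
clock: 26.45
position: [0.5628, 0.2103, 0.1176]
eef_rot: [-2.781, -0.0, 1.819]
ft_force: [-0.3, -0.5, -1.3]
width: 0.111
pos [0.5628 0.2103 0.1176] rpy [-2.7809e+00 -2.0000e-04  1.8188e+00] q [ 0.24  0.65  1.27 -0.    1.58 -0.  ] t 26.45
dp [-0.0004 -0.0023  0.0011] rows>= 0.013148089621197269
rot [-0.0005 -0.0002 -0.0001] rows>= 0.00482009538272559 dp in turned axes [-0.0004 -0.0024  0.0011]
F [-0.29 -0.51 -1.27] M [ 0.082 -0.426  0.006] w 0.11073630521933624
```

Still no contact; going about 1 mm lower, releasing and retreating along the plate.

```bash
python3 -m jog '[{"hand":-1,"dp":[0,0,0.005],"delta_rot":[0,0,0]},{"hand":-1,"dp":[0,0,0],"delta_rot":[0,0,0]}]'
python3 -m jog '[{"hand":-0.6,"dp":[0,0,0],"delta_rot":[0,0,0]},{"hand":-0.6,"dp":[0,0,0],"delta_rot":[0,0,0]},{"hand":-0.6,"dp":[0,0,0],"delta_rot":[0,0,0]},{"hand":-0.5,"dp":[0,0,0],"delta_rot":[0,0,0]},{"hand":-0.5,"dp":[0,0,-0.04],"delta_rot":[0,0,0]},{"hand":-0.5,"dp":[0,0,-0.08],"delta_rot":[0,0,0]},{"hand":-0.5,"dp":[0,0,-0.12],"delta_rot":[0,0,0]},{"hand":-0.5,"dp":[0,0,-0.16],"delta_rot":[0,0,0]},{"hand":-0.5,"dp":[0,0,-0.16],"delta_rot":[0,0,0]},{"hand":-0.5,"dp":[0,0,-0.12],"delta_rot":[0,0,0]},{"hand":-0.5,"dp":[0,0,0],"delta_rot":[0,0,0]}]'
python3 - <<'E'
from h import *
a=r.grab_frame("scene"); b=r.grab_frame("side")
A=cv2.resize(a["pixels"][110:290,120:400],(800,514),interpolation=cv2.INTER_CUBIC); cv2.imwrite("pics/e1.png",A)
B=cv2.resize(b["pixels"][100:300,150:310],(480,600),interpolation=cv2.INTER_CUBIC); cv2.imwrite("pics/e2.png",B)
def circ(W,n,*q):
    x0,x1,y0,y1,z0,z1=q; m=(W[:,0]>x0)&(W[:,0]<x1)&(W[:,1]>y0)&(W[:,1]<y1)&(W[:,2]>z0)&(W[:,2]<z1)
    if m.sum()>4: print(n,cv2.minEnclosingCircle(W[m][:,:2].astype(np.float32)))
for n,f in(("scene",a),("side",b)):
    W=cloud(f).reshape(-1,3); print(n)
    circ(W,"jar",.46,.58,.06,.14,.107,.116);circ(W,"beaker",.36,.46,.27,.38,.06,.076);circ(W,"tape",.28,.42,.1,.26,.018,.03);circ(W,"bowl",.34,.48,-.12,.04,.034,.046)
E
python3 chk.py -.2 -.01 scene side; python3 chk.py .08 .19 scene side
```

```text
clock: 26.65
position: [0.5627, 0.2102, 0.1169]
eef_rot: [-2.782, -0.0, 1.819]
ft_force: [1.2, 0.5, 1.6]
width: 0.113
clock: 27.75
position: [0.6237, 0.2256, 0.2804]
eef_rot: [-2.79, -0.0, 1.819]
ft_force: [-0.0, 0.6, 0.1]
width: 0.248
scene
jar ((0.5401943922042847, 0.09897977113723755), 0.02709275484085083)
beaker ((0.4103882312774658, 0.31859055161476135), 0.02681785076856613)
tape ((0.3608979284763336, 0.17691007256507874), 0.045801792293787)
bowl ((0.42043378949165344, -0.0320446752011776), 0.04615825414657593)
side
jar ((0.5364784002304077, 0.09923182427883148), 0.02809263952076435)
beaker ((0.40609654784202576, 0.31860291957855225), 0.02741725742816925)
tape ((0.3578924238681793, 0.1764233112335205), 0.04863482341170311)
bowl ((0.41938304901123047, -0.03207441419363022), 0.047079864889383316)
scene 255 tilt deg 22.28633880057259 face at z=0: x -50.33338740248306 s range [-165.5766468  -46.5554282] zmax 0.15387317438495643
side 427 tilt deg 20.954542021244404 face at z=0: x -52.86689220068235 s range [-167.50284014  -43.11739059] zmax 0.15727707956532191
scene 168 tilt deg 22.60630764492187 face at z=0: x -49.78307858808377 s range [ 98.62843235 158.39484106] zmax 0.1525558182346639
side 488 tilt deg 21.36770606071548 face at z=0: x -53.594188714082165 s range [ 98.46104165 162.7812493 ] zmax 0.15549547746017087
```

View pics/e1.png

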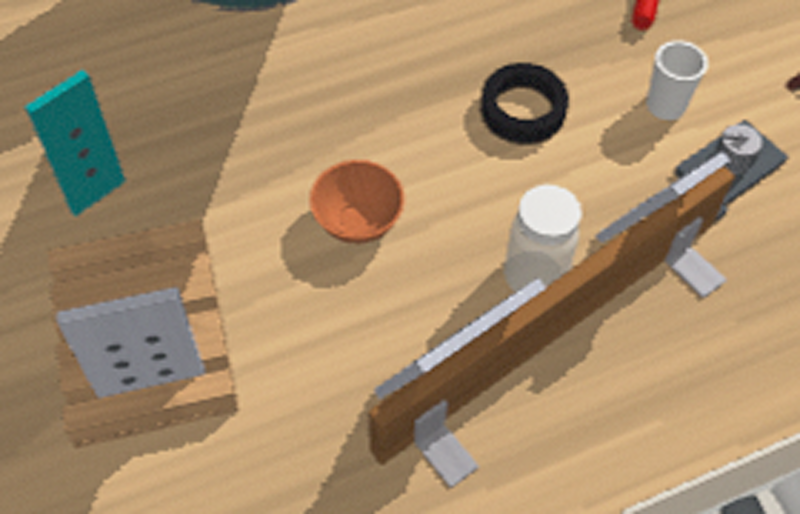

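View pics/e2.png

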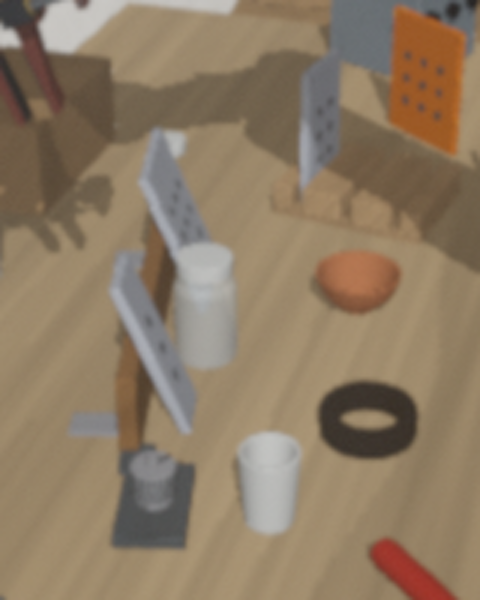

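Both plates lean on the board, wide at (470,320) and narrow at (660,195) in the scene crop. The jar is between them and untouched, the medium plate is still in the block, and the gripper is clear. Handing in.

```bash
python3 -c "
from workcell import r
print(r.job_done())"
```

```text
the job is handed in; nothing more can be done
None
```

The job is done and handed in at about 28 s on the robot's clock; no verdict was reported.

- **Nut:** I screwed it clockwise about 1 rad to its stop before moving any plate. The jaws slipped at the end, so I regripped at 60 N. Turning further raised the torque to about 1 N m while the nut's mark stayed still (−126.8°, then −126.2°), so it is tight.
- **Plates:** The wide plate (−166 to −45 mm along the board) and the narrow plate (98 to 160 mm) lean at about 21–22°. Their feet are about 3 to 3.5 cm out from the board, and both are within its length.
- **Jar:** The plates stand on either side of the jar, about 40 mm clear of it on each side.
- **Other things:** The jar, bowl, beaker and tape roll read within about 4 mm of their first positions (camera calibration is about 2 mm), and show no sign of having moved. The medium plate is still in the block and the look-alikes were not touched.
- **Disagreements:** The scene and side cameras differed by about 1.3° on tilt and 3–4 mm on foot position; the figures above are roughly their mean. One rough line fit from the wrist camera put the board's yaw at 15.9°, not 14.2°. A finer wrist check fitted 14.2°, so I kept that.

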